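Reject a worn clock wheel and show the camera its spare from the flap case

TASK

Put the worn toothed wheel into the wire basket; then swing the flap of the spares case up and leave it standing open, draw the carrier plate with the replacement wheel out of the case, and hold it upright and square-on in front of the inspection camera, its middle level with the lens and about 11 cm from it. Finish while still holding the plate there, still and touching nothing else; leave the other things on the bench alone.

Things in the scene. Friction and masses are not known exactly. Their poses are not given: they have to be found in the camera images.
- worn_mid (a point): Centre (half-way up) of the worn clock wheel: a brass piece standing flat on the bench near the middle, toothed rim 47 mm across and 6 mm high at the bottom, a smooth drum 30 mm across above it, 26 mm high in all, about 90 g; z is up along its axis.
- basket: Square wire basket, 150 mm by 150 mm outside, 70 mm high, wires act as closed 4 mm walls and floor, open at the top, fixed to the bench. Origin under its centre, on the bench; sides along x and y. It may be on the left or the right.
- case: Grey spares case, fixed, left or right on the bench: 120 mm (x) by 150 mm (y), 110 mm high, 5 mm walls and floor, closed by the flap. Origin on the bench under its centre; x points from its front wall to the hinge side. Inside, two guides 45 mm high hold the ends of the carrier plate (1.5 mm play), which stands in the plane y = 0, its middle at x = -10 mm; 60 mm are free either side of its tab.
- flap (a joint): Angle of the case's flap (rad): 0 closed, grows as the front edge rises, 1.75 at the stop, leaning back past upright. May start slightly ajar. Aluminium, 6 mm thick, 122 mm by 150 mm, 0.2 kg; its stiff hinge (0.2 N m) keeps it where it is left.
- flap_hinge (a point): Mid-point of the hinge line, at the far top edge of the case (case x = 60 mm, 111 mm above the bench). The hinge line runs along the case's y axis.
- flap_knob (a point): Centre of the black barrel knob on the flap: a cylinder 16 mm across and 26 mm long on a 10 mm stem, lying along the case's y axis (parallel to the hinge). It lies 100 mm from the hinge line along the flap and 34 mm above the flap's underside; 145 mm above the bench when closed. Pinched on its two end faces it can swivel between the fingers as the flap turns.
- spare_mid (a point): Centre (half-way up) of the aluminium carrier plate, 6 mm thick, 90 mm high, 0.11 kg; x along its width, y square to its face, z up. Lower 60 mm: 70 mm wide, with a brass toothed wheel 40 mm across, 10 mm thick; upper 30 mm: a tab 30 mm wide, to grip across its thickness. Stands on edge on the case's floor, tab top 95 mm above the bench. Clears the guides after 45 mm and the rim after 105 mm of lift.
- viewer: Inspection camera on a stand, fixed to the bench at the back middle: base 90 mm square, white 50 mm cube head, a black lens barrel 38 mm across. Origin on the bench; x points from the lens backwards, so the lens looks along -x. The lens axis is 160 mm above the bench, the front of the lens at x = -50 mm; the head's top is 185 mm above the bench.
- view_point (a point): The place to show things to the camera: on the lens axis, 110 mm in front of the lens, 160 mm above the bench. Its x axis runs along the lens axis, towards the lens.
- oil: Small amber oil bottle, 32 mm across, 70 mm tall, bystander; origin under its centre.
- loupe: Black eye loupe, a cone 36 mm across and 32 mm tall, bystander; origin under its centre.
- bezel: Plain brass ring without teeth, 60 mm across, 8 mm high, lying flat, bystander; origin under its centre.
- driver: Screwdriver 150 mm long lying on the bench, bystander; origin under its middle, x along it.
- weight: Brass clock weight, a cylinder 44 mm across with a stem, 80 mm tall, bystander; origin under its centre.
- jar: Small lidded jar, 52 mm across, 60 mm tall, bystander; origin under its centre.
There are look-alikes about, which are no part of the job. What is shaped like the part that bears worn_mid but red is not meant.

How it is judged:
On the way, in this order (a step that is already met when the one before it is completed fails the run):
1. the worn wheel lies in the basket, let go (x of worn_mid in the frame of basket between -0.07 and 0.07 m and y of worn_mid in the frame of basket between -0.07 and 0.07 m and z of worn_mid in the frame of basket between 0 and 0.05 m and contact force between worn and the fingers below 0.1 N), for 0.2 s.
2. the flap stands open (value of joint flap above 1.2 rad), for 0.2 s.
3. the carrier plate is out of the case, in the fingers (z of spare_mid in the frame of case above 0.14 m and contact force between spare and the fingers above 1 N and contact force between spare and case below 0.1 N and contact force between spare and basket below 0.1 N and contact force between spare and viewer below 0.1 N), for 0.2 s.
At the end, for the whole second after the job is handed in: Worn wheel at rest in the basket, released; flap open over 1.2 rad; plate held still by the fingers alone, upright within 0.25 rad, face square to the lens axis within 0.3 rad (either face), centre within 45 mm of the view point along the lens axis and 35 mm sideways and in height (all of step 1 and linear speed of worn below 0.02 m/s and value of joint flap above 1.2 rad and contact force between spare and the fingers above 1 N and contact force between spare and case below 0.1 N and contact force between spare and basket below 0.1 N and contact force between spare and viewer below 0.1 N and x of spare_mid in the frame of view_point between -0.045 and 0.045 m and y of spare_mid in the frame of view_point between -0.035 and 0.035 m and z of spare_mid in the frame of view_point between -0.035 and 0.035 m and angle between spare_mid's own z axis and vertical below 0.25 rad and angle between the y axis of spare_mid and the x axis of view_point, either way round below 0.3 rad and linear speed of spare below 0.03 m/s); the arm keeps its last pose, push and grip.
It fails at once if a bystander on the bench is pushed more than 30 mm away (distance of any of oil, loupe, bezel, driver, weight, jar from where it was at the start of the episode above 0.03 m).
It also fails if it takes over 64 s, if anything falls off the work surface, if the arm or the gripper's body presses on something with over 40 N, if the wrist force passes 120 N, or if a joint passes its speed limit or range.

ROBOT

A 7-joint arm with a two-finger parallel gripper is mounted at the origin on the work surface. World frame = base frame: x ahead of the robot, y to its left, z up, the work surface at z = 0. Lengths are in m, angles in rad, forces in N, time in s.
With the tool pointing down it reaches from about 0.425 to 0.875 m from the base axis. Payload 4.7 kg.
Tool frame: the origin (TCP) lies at the very end of the fingers, on their centre line; the grasp point (between the pads) lies 19 mm behind it; z points along the fingers, y is the line along which they close (so a half turn about z gives the same grasp; the last joint's range is limited). The gripper opens to 87 mm and grips with 3 to 60 N. Pads are 19 mm wide; open, the fingers measure 117 mm over their backs; the gripper's body (75 mm by 190 mm) begins 51 mm behind the grasp point.
Start: joints at [-1.189, 0.321, -0.07, 1.45, 0.023, 1.371, -0.057], TCP at [0.234, 0.607, 0.223] pointing down, gripper open.
Joint ranges: [-2.86, 2.86], [-0.3, 2.09], [-1.38, 1.24], [0.06, 2.45], [-1.56, 4.7], [0.09, 2.05], [-2.69, 2.69]. Speed limits (rad/s): [2.57, 2.57, 3.14, 3.14, 3.14, 3.14, 3.14].

INTERFACE

Orientations are given as a rotation vector (axis times angle).
In Python, from bench import ctrl, get_image, job gives the robot as it stands.
- The arm moves only by the shell command python3 -m crank 'ROWS' [FORCE]. ROWS is JSON, a list that holds one entry, the list of rows, each a list of 5 numbers: the shift along the tool's x, y, z in mm, then the turn about the tool's z in rad, then the closure, from -1 (fully open) to 1 (shut), so that 0 is half open. A call has 1 to 10 rows; each row shifts and turns the commanded pose from where the row before left it, along the tool's axes as they then stand; what a row does not reach is not made up. A row lasts 1/12 s, in which the tool goes at most 41.7 mm and 7.16 degrees, less where a joint would pass 70% of its speed; a pose out of reach is approached as far as the arm can. A call with a gripper value outside its range is refused whole. The fingers move at their own pace and stop on an object; FORCE is the grip in N (left out, the last holds). Time passes only in rows, so rows that do not move let the fingers close. It gives the time, the measured TCP pose, the force, the opening and the grip force at its end, in the units of the state.
- ctrl.get_state(): the state, without advancing time (a new reading comes with each control period).
- get_image(name): name is "scene" or "top" or "wrist"; returns a dict with "pixels" (400x640x3 uint8, red, green, blue), "fx", "fy", "cx", "cy" (pixels), "T" (4x4, takes a point from camera to world coordinates); the wrist camera has in their place "T_tool_cam" (4x4, takes a point from camera to tool coordinates, whose origin is the TCP and whose axes are the flange's). Camera axes: x right, y down, z forward; pixel columns grow to the right and rows downward; lengths in m; the calibration is good to about 2 mm. A picture is of the moment at which its call begins: read the wrist's pose just before it. There is no depth.
- job.close_job(): hands the job in; it is judged then, once.
The state is a dict: "time": time; "joint_positions": joint angles; "qd": joint speeds; "joint_torque": joint torques, N m; "position": TCP position; "tool_rot": TCP orientation; "ft_force": force on the tool from outside, world axes, zero at the start; "torque": the same for the moment, N m; "grip_width": opening from 0.0 (shut) to 1.0 (fully open); "grip_force": force on a finger pad.
Only numpy, scipy, OpenCV 4.12 (cv2) and the standard library are available. Lean on these libraries where they do the work, as an engineer would, in place of code of your own. Each camera call takes 0.05 s, during which the arm holds its last target. There are 200 camera calls.

## Working session

There is one attempt and no reset: what is moved stays moved. The work goes in short steps, Python scripts to look and compute and a shell command to move; the robot and the scene stay as the last step left them, time stands still between calls to the robot, and variables do not carry over. Pictures are saved under pics/ and viewed, at most 10 in all, crops included, and the job is handed in when it is done.

```bash
mkdir -p pics && ls && cat > h.py <<'E'
import numpy as np, cv2
from scipy.spatial.transform import Rotation as R
from bench import ctrl, get_image, job
def ray(im,u,v,T=None):
    T=im["T"] if T is None else T
    d=np.array([(u-im["cx"])/im["fx"],(v-im["cy"])/im["fy"],1.])
    return T[:3,3],T[:3,:3]@d
def onz(im,u,v,z,T=None):
    o,d=ray(im,u,v,T); return o+d*(z-o[2])/d[2]
def proj(im,p,T=None):
    T=im["T"] if T is None else T
    c=np.linalg.inv(T)@np.append(p,1); return np.array([im["fx"]*c[0]/c[2]+im["cx"],im["fy"]*c[1]/c[2]+im["cy"]])
def tooT():
    s=ctrl.get_state(); T=np.eye(4); T[:3,:3]=R.from_rotvec(s["tool_rot"]).as_matrix(); T[:3,3]=s["position"]; return s,T
def wrist():
    s,T=tooT(); im=get_image("wrist"); im["T"]=T@np.array(im["T_tool_cam"]); return im
def save(im,n): cv2.imwrite("pics/"+n,cv2.cvtColor(np.asarray(im["pixels"]),cv2.COLOR_RGB2BGR))
E
python3 - <<'E'
from h import *
import pickle
s,T=tooT(); print(s); print(T.round(3))
for n in("scene","top"):
    im=get_image(n); save(im,n+"0.png"); pickle.dump(im,open(n+"0.pkl","wb")); print(n,im["fx"],im["cx"],im["cy"],np.array(im["T"]).round(3))
E
```

```text
pics
{'time': 0.0, 'joint_positions': array([-1.18893253,  0.32181328, -0.07011968,  1.45167219,  0.02263506,
        1.37079152, -0.0568797 ]), 'qd': array([-0.00041632, -0.00059202, -0.00278862,  0.00240674, -0.00081423,
        0.0012928 , -0.00135028]), 'joint_torque': array([ 5.34936498e-04, -4.91308880e+01, -4.03681230e-01, -3.12528706e+01,
       -6.39529293e-02,  4.37462667e-02,  1.75230630e-04]), 'position': array([0.23353423, 0.60600802, 0.22146952]), 'tool_rot': array([-5.74249864e-01, -3.08843143e+00,  2.95759797e-03]), 'ft_force': array([-0.02691682, -0.47931537, -0.94907347]), 'torque': array([-0.01793457, -0.0157762 , -0.01662911]), 'grip_force': 0.0, 'grip_width': 1.0048391313464646}
[[-0.933  0.359 -0.001  0.234]
 [ 0.359  0.933 -0.002  0.606]
 [-0.    -0.002 -1.     0.221]
 [ 0.     0.     0.     1.   ]]
scene 367.6969490780007 323.05453491438533 201.8905623902604 [[-0.638  0.425 -0.642  1.162]
 [ 0.77   0.341 -0.539  0.447]
 [-0.01  -0.838 -0.545  0.649]
 [ 0.     0.     0.     1.   ]]
top 384.1371398963687 324.40212021265154 200.10305096281925 [[ 0.    -0.994  0.111  0.46 ]
 [-1.    -0.003 -0.028 -0.076]
 [ 0.028 -0.111 -0.993  1.016]
 [ 0.     0.     0.     1.   ]]
```

View pics/top0.png

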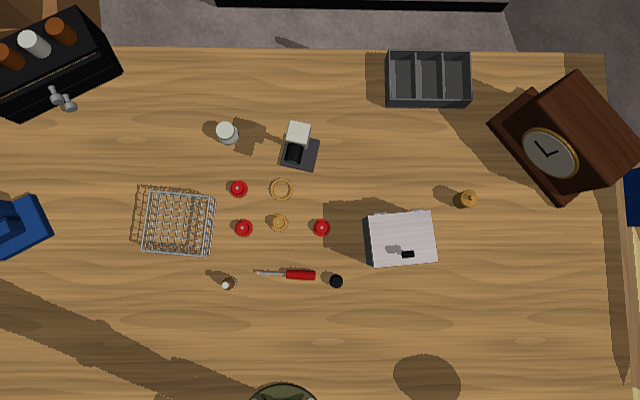

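View pics/scene0.png

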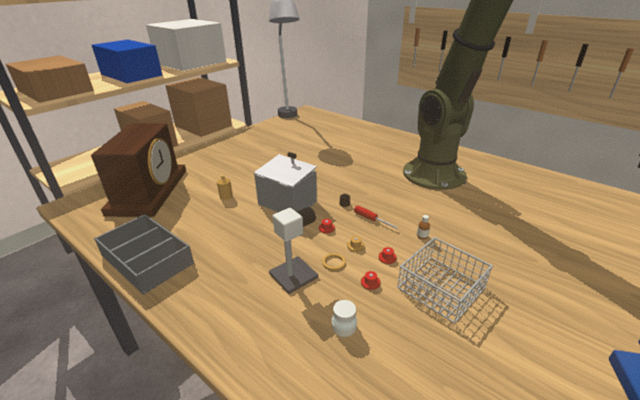

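The top view shows the worn wheel at (279,223), the basket around (176,222), the case lid (372..438, 210..268) with its knob at (407,254) on the robot side, and the viewer head at (297,132) with the lens below it. The brass ring is at (280,189) and the red decoys at (238,188), (243,228) and (321,228).

```bash
cat > m1.py <<'E'
from h import *
import pickle
t=pickle.load(open("top0.pkl","rb")); s=pickle.load(open("scene0.pkl","rb"))
for k in (t,s): k["T"]=np.array(k["T"])
def comps(im,lo,hi,box,minA=15):
    h=cv2.cvtColor(np.asarray(im["pixels"]),cv2.COLOR_RGB2HSV); m=cv2.inRange(h,lo,hi)
    b=np.zeros_like(m); x0,y0,x1,y1=box; b[y0:y1,x0:x1]=m[y0:y1,x0:x1]
    n,l,st,c=cv2.connectedComponentsWithStats(b)
    return [(c[i],st[i],(l==i).astype(np.uint8)) for i in range(1,n) if st[i][4]>minA]
def hs(im,u,v): return cv2.cvtColor(np.asarray(im["pixels"]),cv2.COLOR_RGB2HSV)[v,u]
if __name__=="__main__":
    print("hsv lid",hs(t,390,225),"wheel",hs(t,279,223),hs(t,284,219),"wood",hs(t,260,240),"head",hs(t,297,132),"basket",hs(t,214,220),"knob",hs(t,407,254),"side",hs(t,368,240),"lens",hs(t,294,152),"base",hs(t,305,160))
    for nm,box,a,lo,hi in [("lid",(350,195,450,280),500,(0,0,120),(179,45,255)),("head",(275,110,320,150),50,(0,0,130),(179,60,255)),("knob",(395,245,425,262),5,(0,0,0),(179,255,60)),("lens",(278,138,310,166),20,(0,0,0),(179,255,40)),("jar",(210,115,242,148),50,(0,0,130),(179,60,255))]:
        for c,st,m in comps(t,lo,hi,box,a):
            r=cv2.minAreaRect(np.argwhere(m)[:,::-1].astype(np.float32)); print(nm,c.round(1),st,r)
            z={"lid":.117,"head":.185,"knob":.153,"lens":.17,"jar":.06}[nm]
            print("  corners",[onz(t,*p,z)[:2].round(3).tolist() for p in cv2.boxPoints(r)],"c",onz(t,*c,z).round(3))
    for nm,p,z in [("worn",(279.5,222.5),.02),("bez",(280.5,189.5),.008),("red1",(238,188),.02),("red2",(243,228),.02),("red3",(321,228),.02)]: print(nm,onz(t,*p,z).round(3))
    for p in [(146,191),(215,194),(210,257),(140,250)]: print("b",onz(t,*p,.07).round(3))
    im=np.asarray(t["pixels"])
    A=cv2.resize(im[175:275,125:225],None,fx=4,fy=4,interpolation=cv2.INTER_CUBIC); B=cv2.resize(im[190:290,350:450],None,fx=4,fy=4,interpolation=cv2.INTER_CUBIC)
    cv2.imwrite("pics/crop1.png",cv2.cvtColor(np.hstack([A,B]),cv2.COLOR_RGB2BGR))
E
python3 m1.py
```

```text
hsv lid [  7  13 175] wheel [ 17  86 158] [ 19 164 176] wood [ 17 125 167] head [ 26  19 184] basket [ 18 135 123] knob [135  23  22] side [ 0  0 40] lens [130  36  21] base [140  12  65]
lid [402.1 237.5] [ 368  209   70   59 3244] ((402.45050048828125, 237.4950714111328), (54.152137756347656, 65.15819549560547), 84.4006576538086)
  corners [[0.529, -0.203], [0.544, -0.357], [0.418, -0.366], [0.403, -0.213]] c [ 0.473 -0.284  0.117]
head [297.7 131.7] [286 120  25  25 462] ((297.62353515625, 131.69412231445312), (21.69304656982422, 21.259185791015625), 12.528807640075684)
  corners [[0.687, -0.012], [0.734, -0.021], [0.724, -0.069], [0.677, -0.059]] c [ 0.705 -0.04   0.185]
knob [407.2 253.8] [401 251  13   7  78] ((407.0, 254.0), (6.0, 12.0), 90.0)
  corners [[0.442, -0.272], [0.442, -0.299], [0.429, -0.299], [0.429, -0.272]] c [ 0.436 -0.286  0.153]
lens [293.8 152.3] [284 143  20  21 297] ((293.8342590332031, 152.38482666015625), (16.639602661132812, 18.81324577331543), 12.994616508483887)
  corners [[0.645, -0.009], [0.687, -0.018], [0.679, -0.054], [0.637, -0.045]] c [ 0.662 -0.031  0.17 ]
jar [226.1 131.1] [216 121  22  23 326] ((226.75003051757812, 131.75001525878906), (23.33452033996582, 18.384775161743164), 45.0)
  corners [[0.745, 0.182], [0.779, 0.15], [0.736, 0.108], [0.702, 0.139]] c [0.742 0.147 0.06 ]
worn [0.513 0.012 0.02 ]
bez [0.601 0.012 0.008]
red1 [0.602 0.121 0.02 ]
red2 [0.498 0.105 0.02 ]
red3 [ 0.499 -0.095  0.02 ]
b [0.587 0.335 0.07 ]
b [0.58  0.167 0.07 ]
b [0.426 0.174 0.07 ]
b [0.443 0.342 0.07 ]
```

View pics/crop1.png

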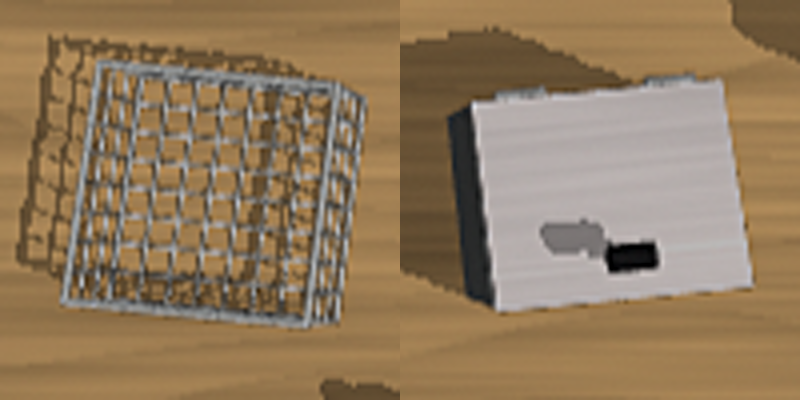

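The crop shows the basket rim corners at full-image pixels (150,190), (209,195), (202,256), (141,251). The lid corners are at (368,215), (430,210), (438,262), (374,268), and the hinge is on the far edge. I'll move over the worn wheel and then check it with the wrist camera.

```bash
python3 -m crank '[[[-23.6,-22.7,2,0,-0.3],[-23.6,-22.7,2,0,-0.3],[-23.6,-22.7,2,0,-0.3],[-23.6,-22.7,2,0,-0.3],[-23.6,-22.7,2,0,-0.3],[-23.6,-22.7,2,0,-0.3],[-23.6,-22.7,2,0,-0.3],[-23.6,-22.7,2,0,-0.3],[-23.6,-22.7,2,0,-0.3],[-23.6,-22.7,2,0,-0.3]]]' 20
python3 -m crank '[[[-23.6,-22.7,6,0,-0.3],[-23.6,-22.7,6,0,-0.3],[-23.6,-22.7,6,0,-0.3],[-23.6,-22.7,6,0,-0.3],[-23.6,-22.7,6,0,-0.3],[-23.6,-22.7,6,0,-0.3],[-23.6,-22.7,6,0,-0.3],[-23.6,-22.7,6,0,-0.3],[-23.6,-22.7,6,0,-0.3],[-23.6,-22.7,6,0,-0.3]]]'
python3 -m crank '[[[0,0,0,0,-0.3],[0,0,0,0,-0.3]]]'
python3 - <<'E'
from m1 import *
w=wrist(); save(w,"w1.png"); pickle.dump(w,open("w1.pkl","wb"))
print(np.round(w["T"],3),proj(w,np.array([.513,.012,.026])))
import m1
P=[onz(t,*p,.117)[:2] for p in [(368,215.5),(430.5,210),(438,262),(374.3,267.8)]]
print("lid",np.round(P,3),"mid",np.mean(P,0).round(3),"yaw",np.degrees(np.arctan2(*((P[0]-P[1])*[-1,1]))), "back-front mid",(P[0]+P[1])/2,(P[2]+P[3])/2)
B=[onz(t,*p,.07)[:2] for p in [(150,190.5),(208.75,195.5),(202,256.3),(141.3,250.8)]]; print("bas",np.round(B,3),np.mean(B,0))
E
```

```text
time: 0.93
position: [0.3726, 0.3081, 0.2022]
tool_rot: [-0.574, -3.088, 0.0]
ft_force: [1.0, -0.2, -0.1]
grip_width: 0.65
grip_force: 0.0
time: 1.77
position: [0.5111, 0.0117, 0.1421]
tool_rot: [-0.574, -3.089, -0.0]
ft_force: [0.7, 0.6, 0.5]
grip_width: 0.65
grip_force: 0.0
time: 1.93
position: [0.5107, 0.011, 0.1419]
tool_rot: [-0.581, -3.086, 0.002]
ft_force: [0.7, 1.1, -0.0]
grip_width: 0.654
grip_force: 0.0
[[ 0.364  0.902  0.232  0.448]
 [ 0.931 -0.353 -0.091  0.036]
 [ 0.     0.249 -0.968  0.303]
 [ 0.     0.     0.     1.   ]] [319.65427885 193.04648569]
lid [[ 0.524 -0.204]
 [ 0.538 -0.353]
 [ 0.416 -0.367]
 [ 0.403 -0.217]] mid [ 0.47  -0.285] yaw 5.141618558412281 back-front mid [ 0.5310913  -0.27849509] [ 0.40945913 -0.29202159]
bas [[0.588 0.326]
 [0.576 0.182]
 [0.428 0.193]
 [0.441 0.339]] [0.50839921 0.2599975 ]
```

View wrist.

View pics/w1.png

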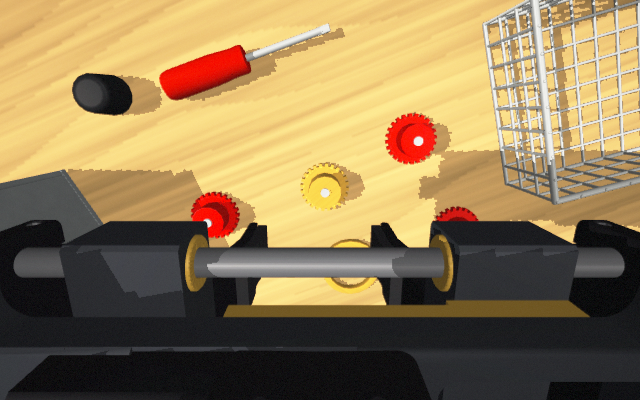

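```bash
python3 - <<'E'
from m1 import *
w=pickle.load(open("w1.pkl","rb"))
for c,st,m in comps(w,(14,70,60),(30,255,255),(230,120,410,270),300): print(c.round(1),st)
print(hs(w,320,193),hs(w,320,240),hs(w,200,300))
g=cv2.medianBlur(cv2.cvtColor(w["pixels"],cv2.COLOR_RGB2GRAY),3)
for rr in[(25,42),(42,70)]:
  c=cv2.HoughCircles(g,cv2.HOUGH_GRADIENT,1,30,param1=80,param2=18,minRadius=rr[0],maxRadius=rr[1]); print(None if c is None else c[0][:4])
E
```

```text
[317.2 181.8] [  230   120   180   128 20656]
[ 24  92 247] [ 21 120 246] [110  23  33]
[[528.5  44.5  40.3]
 [579.5  38.5  37. ]
 [538.5 123.5  39.1]
 [555.5 162.5  29.3]]
[[561.5  83.5  69.4]
 [559.5 123.5  63.9]
 [542.5  56.5  52.9]
 [495.5 127.5  63.9]]
```

The wrist picture shows the brass worn wheel: rim centre about (324,186), drum top about (325,192). The fingers are below it and the bezel is between them at (350,262).

```bash
python3 - <<'E'
from m1 import *
w=pickle.load(open("w1.pkl","rb"))
a=onz(w,324.5,186,.006);b=onz(w,325,192,.026);print(a,b)
s,T=tooT()
for p in(a,b,[.511,.008,0]): print((np.linalg.inv(T)@np.append(p,1))[:3]*1000)
E
```

```text
[0.51286434 0.01712851 0.006     ] [0.513849   0.01684201 0.026     ]
[ -0.81417187   4.77908325 136.0724337 ]
[ -1.81226166   4.8613452  116.07121661]
[ -2.37754163  -4.40517135 142.07333352]
```

```bash
python3 -m crank '[[[-1.5,3,25,0,-0.3],[0,0,30,0,-0.3],[0,0,30,0,-0.3],[0,0,25,0,-0.3],[0,0,12,0,-0.3],[0,0,10,0,-0.3],[0,0,0,0,-0.3],[0,0,0,0,1],[0,0,0,0,1],[0,0,0,0,1]]]' 20
python3 -m crank '[[[0,0,0,0,1],[0,0,0,0,1],[0,0,0,0,1]]]'
```

```text
time: 2.82
position: [0.5148, 0.0157, 0.012]
tool_rot: [0.574, 3.086, 0.002]
ft_force: [-0.6, -0.2, -0.8]
grip_width: 0.502
grip_force: 0.0
time: 3.07
position: [0.514, 0.0155, 0.0113]
tool_rot: [0.574, 3.087, 0.001]
ft_force: [-0.3, -0.4, 3.4]
grip_width: 0.336
grip_force: 20.0
```

Gripped at 29 mm, which matches the drum. Now to the basket.

```bash
python3 -m crank '[[[0,0,-25,0,1],[0,0,-30,0,1],[0,0,-30,0,1],[4,10,-25,0,1],[12,30,0,0,1],[12,30,0,0,1],[12,30,0,0,1],[12,30,0,0,1],[12,30,0,0,1],[12,30,0,0,1]]]'
python3 -m crank '[[[12,30,0,0,1],[5,6,0,0,1],[0,0,0,0,1],[0,0,0,0,1]]]'
python3 - <<'E'
from m1 import *
s,T=tooT(); print(s["position"],(np.linalg.inv(T)@[.5084,.260,0,1])[:3]*1000)
w=wrist(); save(w,"w2.png")
E
```

```text
time: 3.9
position: [0.5105, 0.2216, 0.1206]
tool_rot: [-0.575, -3.089, -0.0]
ft_force: [-0.8, -0.3, -0.7]
grip_width: 0.336
grip_force: 20.0
time: 4.23
position: [0.5077, 0.2591, 0.1202]
tool_rot: [-0.573, -3.089, 0.002]
ft_force: [0.3, -0.7, 0.1]
grip_width: 0.336
grip_force: 20.0
[0.50769099 0.25909682 0.12024036] [ -0.32796682   1.25966124 120.23879405]
```

View pics/w2.png

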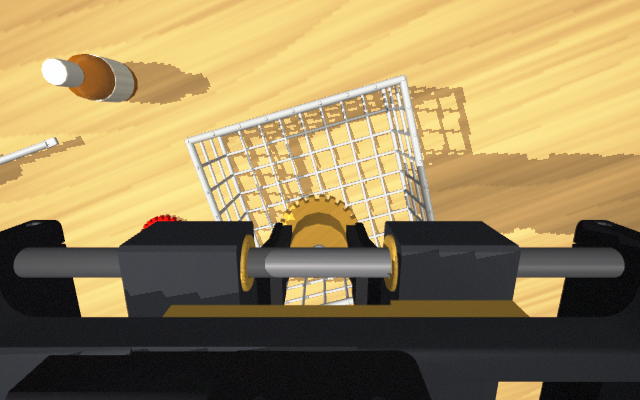

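The wheel is held above the middle of the basket; the near rim corners show at (188,140) and (405,78). Next I lower it, let go and rise.

```bash
python3 -m crank '[[[0,0,30,0,1],[0,0,30,0,1],[0,0,25,0,1],[0,0,17,0,1],[0,0,0,0,1],[0,0,0,0,-0.1],[0,0,0,0,-0.1],[0,0,0,0,-0.1],[0,0,-10,0,-0.1],[0,0,-30,0,-0.1]]]'
python3 -m crank '[[[0,0,-35,0,-0.1],[0,0,-40,0,-0.1],[0,0,-40,0,-0.1],[0,0,-25,0,-0.1],[0,0,0,0,-0.1]]]'
python3 - <<'E'
from m1 import *
w=wrist(); save(w,"w3.png")
t2=get_image("top"); save(t2,"top2.png")
cv2.imwrite("pics/c3.png",cv2.resize(cv2.cvtColor(w["pixels"],cv2.COLOR_RGB2BGR)[80:320,160:480],None,fx=1.5,fy=1.5))
s,T=tooT();print(s["joint_positions"].round(2),T.round(3))
E
```

```text
time: 5.12
position: [0.5053, 0.2583, 0.0566]
tool_rot: [-0.574, -3.084, 0.007]
ft_force: [-0.0, 0.2, 0.1]
grip_width: 0.533
grip_force: 0.0
time: 5.53
position: [0.5116, 0.2614, 0.2076]
tool_rot: [0.573, 3.079, 0.016]
ft_force: [1.1, 0.2, -0.4]
grip_width: 0.551
grip_force: 0.0
[-0.81  0.16  0.32  1.7  -0.05  1.29  0.73] [[-0.933  0.36   0.004  0.509]
 [ 0.36   0.933  0.003  0.26 ]
 [-0.002  0.004 -1.     0.201]
 [ 0.     0.     0.     1.   ]]
```

View pics/c3.png

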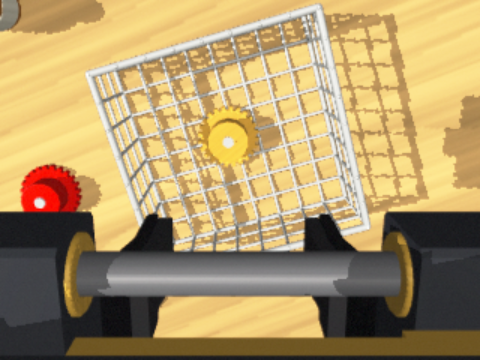

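The worn wheel lies upright near the basket's middle (crop 228,137), released. Now I turn the tool for the case and rise.

```bash
python3 -m crank '[[[0,0,-10,0.12,-0.1],[0,0,-10,0.12,-0.1],[0,0,-10,0.12,-0.1],[0,0,-10,0.12,-0.1],[0,0,-10,0.12,-0.1],[0,0,-10,0.12,-0.1],[0,0,0,0.12,-0.1],[0,0,0,0.12,-0.1],[0,0,0,0.12,-0.1],[0,0,0,0.12,-0.1]]]'
python3 -m crank '[[[0,0,0,0.12,-0.1],[0,0,0,0.12,-0.1],[0,0,0,0.12,-0.1],[0,0,0,0.12,-0.1],[0,0,0,0.12,-0.1],[0,0,0,0.12,-0.1],[0,0,0,0.12,-0.1],[0,0,0,0.12,-0.1],[0,0,0,0.12,-0.1],[0,0,0,0.12,-0.1]]]'
python3 -m crank '[[[0,0,0,0.12,-0.1],[0,0,0,0.12,-0.1],[0,0,0,0.037,-0.1],[0,0,0,0,-0.1]]]'
python3 - <<'E'
from m1 import *
s,T=tooT();print(s["joint_positions"].round(2),T.round(3),np.degrees(np.arctan2(T[1,1],T[0,1])),(np.linalg.inv(T)@[.434,-.287,.15,1])[:3]*1000)
E
```

```text
time: 6.47
position: [0.5071, 0.2593, 0.2574]
tool_rot: [-2.224, -2.218, 0.004]
ft_force: [0.2, -0.4, -0.5]
grip_width: 0.547
grip_force: 0.0
time: 7.3
position: [0.5071, 0.2593, 0.2573]
tool_rot: [3.088, 0.574, -0.004]
ft_force: [-0.1, -0.2, -0.7]
grip_width: 0.551
grip_force: 0.0
time: 7.63
position: [0.5071, 0.2593, 0.2574]
tool_rot: [3.137, 0.15, -0.003]
ft_force: [-0.5, -0.0, 0.5]
grip_width: 0.548
grip_force: 0.0
[-0.98  0.14  0.51  1.62 -0.07  1.4  -1.93] [[ 0.995  0.096 -0.002  0.507]
 [ 0.096 -0.995 -0.001  0.259]
 [-0.002  0.001 -1.     0.257]
 [ 0.     0.     0.     1.   ]] -84.50686885755258 [-124.84852533  536.68254719  108.29400739]
```

```bash
python3 -m crank '[[[-7,30,0,0,-0.1],[-7,30,0,0,-0.1],[-7,30,0,0,-0.1],[-7,30,0,0,-0.1],[-7,30,0,0,-0.1],[-7,30,0,0,-0.1],[-7,30,0,0,-0.1],[-7,30,0,0,-0.1],[-7,30,0,0,-0.1],[-7,30,0,0,-0.1]]]'
python3 -m crank '[[[-7,30,0,0,-0.1],[-7,30,0,0,-0.1],[-7,30,0,0,-0.1],[-7,30,0,0,-0.1],[-7,30,0,0,-0.1],[-7,30,0,0,-0.1],[-7,30,0,0,-0.1],[-6,27,0,0,-0.1],[0,0,0,0,-0.1],[0,0,0,0,-0.1]]]'
python3 - <<'E'
from m1 import *
w=wrist(); save(w,"w4.png"); pickle.dump(w,open("w4.pkl","wb"))
s,T=tooT();print(s["joint_positions"].round(2),T.round(3),proj(w,np.array([.434,-.287,.145])),proj(w,np.array([.409,-.292,.117])))
for p in[(.434,-.287,.145)]:print((np.linalg.inv(T)@np.append(p,1))[:3]*1000)
E
```

```text
time: 8.47
position: [0.4662, -0.047, 0.2579]
tool_rot: [-3.137, -0.155, 0.002]
ft_force: [0.5, -0.7, -0.7]
grip_width: 0.554
grip_force: 0.0
time: 9.3
position: [0.4341, -0.2882, 0.258]
tool_rot: [3.138, 0.147, -0.003]
ft_force: [-0.7, 1.0, 0.4]
grip_width: 0.55
grip_force: 0.0
[-0.58  0.01  1.13  1.74 -0.01  1.39 -0.92] [[ 0.995  0.096 -0.001  0.435]
 [ 0.096 -0.995  0.001 -0.287]
 [-0.001 -0.001 -1.     0.258]
 [ 0.     0.     0.     1.   ]] [317.9301201  193.07222738] [320.66510747 210.91039253]
[ -0.73162662   0.46120048 112.91137393]
```

View pics/w4.png

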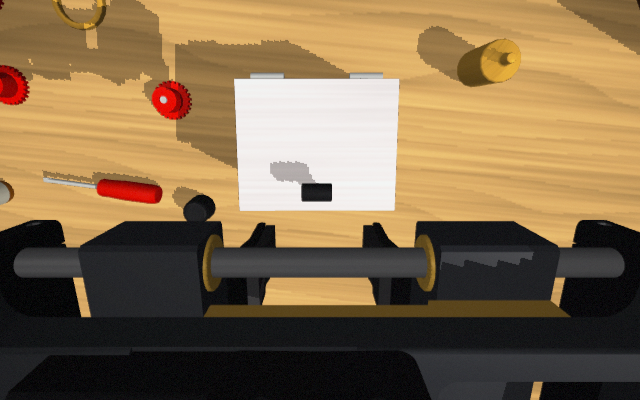

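The knob is at (317,192), within a pixel of the predicted (318,193), and the lid is square to the tool. I'll descend and pinch it.

```bash
python3 -m crank '[[[0,0,30,0,-0.1],[0,0,35,0,-0.1],[0,0,30,0,-0.1],[0,0,20,0,-0.1],[0,0,13,0,-0.1],[0,0,0,0,-0.1],[0,0,0,0,1],[0,0,0,0,1],[0,0,0,0,1],[0,0,0,0,1]]]' 20
python3 -m crank '[[[0,0,0,0,1],[0,0,0,0,1]]]'
python3 - <<'E'
from h import *
s,T=tooT();print(s["joint_positions"].round(2),s["position"])
import numpy as np
th=np.linspace(0,1.45,13); k=np.c_[-100*np.cos(th)+34*np.sin(th),100*np.sin(th)+34*np.cos(th)]
print(np.diff(k,axis=0).round(1).tolist())
E
```

```text
time: 10.18
position: [0.4364, -0.2871, 0.1318]
tool_rot: [3.138, 0.153, 0.004]
ft_force: [-0.2, -1.0, 0.1]
grip_width: 0.331
grip_force: 0.0
time: 10.35
position: [0.4359, -0.2862, 0.1311]
tool_rot: [-3.137, -0.153, -0.002]
ft_force: [0.5, 2.8, -0.5]
grip_width: 0.294
grip_force: 20.0
[-0.48  0.2   1.12  1.91 -0.2   1.15 -0.76] [ 0.43592957 -0.28619169  0.13105527]
[[4.8, 11.8], [6.2, 11.1], [7.5, 10.3], [8.7, 9.3], [9.8, 8.2], [10.7, 7.0], [11.4, 5.6], [12.0, 4.2], [12.5, 2.7], [12.7, 1.2], [12.8, -0.3], [12.6, -1.9]]
```

```bash
python3 -m crank '[[[4.8,0,-11.8,0,1],[6.2,0,-11.1,0,1],[7.5,0,-10.3,0,1],[8.7,0,-9.3,0,1],[9.8,0,-8.2,0,1],[10.7,0,-7,0,1],[0,0,0,0,1]]]'
python3 - <<'E'
from h import *
s,T=tooT();print(s["joint_positions"].round(2))
E
```

```text
time: 10.93
position: [0.4853, -0.2815, 0.1892]
tool_rot: [3.136, 0.156, 0.001]
ft_force: [2.4, 0.3, -5.6]
grip_width: 0.298
grip_force: 20.0
[-0.47  0.25  1.1   1.75 -0.23  1.28 -0.79]
```

```bash
python3 -m crank '[[[11.4,0,-5.6,0,1],[12,0,-4.2,0,1],[12.5,0,-2.7,0,1],[12.7,0,-1.2,0,1],[12.8,0,0.3,0,1],[12.6,0,1.9,0,1],[0,0,0,0,1],[0,0,0,0,1]]]'
python3 - <<'E'
from h import *
s,T=tooT();print(s["joint_positions"].round(2))
w=wrist(); save(w,"w5.png"); sc=get_image("scene"); save(sc,"sc5.png")
cv2.imwrite("pics/c5.png",np.hstack([cv2.resize(cv2.cvtColor(sc["pixels"],cv2.COLOR_RGB2BGR)[70:270,200:400],(400,400)),cv2.resize(cv2.cvtColor(w["pixels"],cv2.COLOR_RGB2BGR)[:300,140:500],(400,333)).__class__((400,400,3),np.uint8)*0+cv2.copyMakeBorder(cv2.resize(cv2.cvtColor(w["pixels"],cv2.COLOR_RGB2BGR)[:300,140:500],(400,333)),0,67,0,0,0)]))
E
```

```text
time: 11.6
position: [0.5553, -0.2748, 0.1986]
tool_rot: [-3.137, -0.152, 0.006]
ft_force: [-1.1, -0.1, -10.3]
grip_width: 0.296
grip_force: 20.0
[-0.38  0.41  1.03  1.59 -0.36  1.35 -0.78]
```

View pics/c5.png

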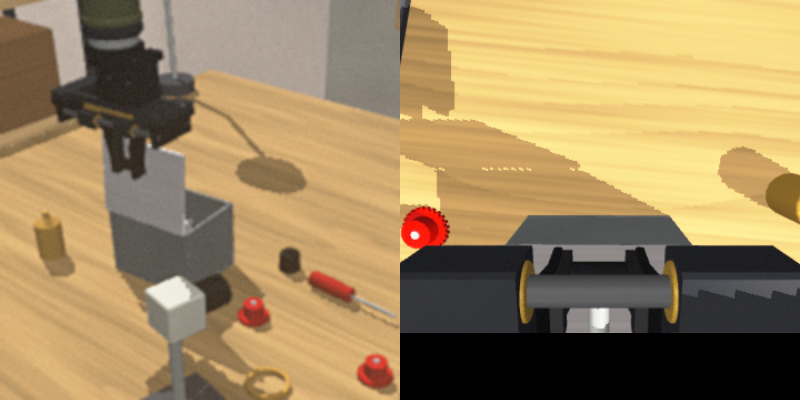

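The flap stands open, upright behind the box in the scene crop, at about 1.43 rad by the arc. Next I release, rise and move over the plate.

```bash
python3 -m crank '[[[0,0,0,0,-0.1],[0,0,0,0,-0.1],[0,0,0,0,-0.1],[0,0,-15,0,-0.1],[0,0,-25,0,-0.1],[0,0,-25,0,-0.1],[-5,0,-15,0,-0.1],[-20,0,0,0,-0.1],[-25,0,0,0,-0.1],[-25,0,0,0,-0.1]]]'
python3 -m crank '[[[-15,0,0,0,-0.1],[0,0,0,0,-0.1],[0,0,0,0,-0.1]]]'
python3 - <<'E'
from m1 import *
w=wrist(); save(w,"w6.png"); pickle.dump(w,open("w6.pkl","wb"))
s,T=tooT();print(s["joint_positions"].round(2),s["ft_force"],T.round(3))
for x in(-.070-.015,-.070+.015): 
  p=np.array([.531+x*.9952,-.2785+x*.0976,.095]); print(proj(w,p),(np.linalg.inv(T)@np.append(p,1))[:3]*1000)
E
```

```text
time: 12.53
position: [0.4813, -0.2831, 0.2804]
tool_rot: [3.137, 0.152, 0.002]
ft_force: [-1.3, 0.9, 1.3]
grip_width: 0.549
grip_force: 0.0
time: 12.78
position: [0.467, -0.2839, 0.2806]
tool_rot: [-3.136, -0.151, -0.006]
ft_force: [0.5, 1.6, 0.5]
grip_width: 0.55
grip_force: 0.0
[-0.54  0.12  1.14  1.65 -0.11  1.44 -0.87] [0.07298016 0.70313813 0.56207103] [[ 0.995  0.098  0.003  0.468]
 [ 0.098 -0.995  0.001 -0.283]
 [ 0.003 -0.001 -1.     0.28 ]
 [ 0.     0.     0.     1.   ]]
[320.29296619 196.25039016] [-22.27796573   1.51265646 185.3950541 ]
[320.28498233 170.02401304] [  7.7211291    1.51166711 185.48576543]
```

View pics/w6.png

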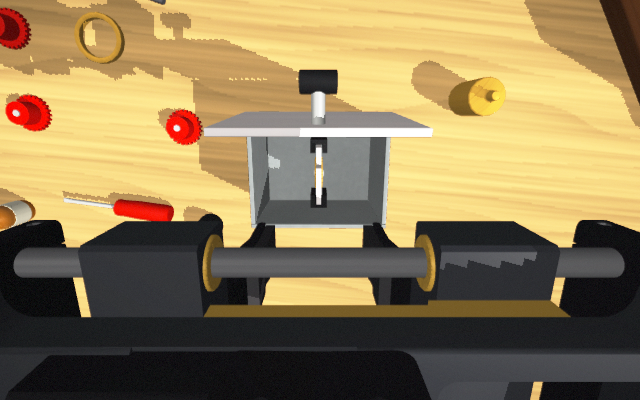

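Through the open top, the plate shows edge-on at column 319 (rows 145–205, predicted 320). The flap is standing, with its knob behind it at (318,82). I'll descend on the tab and grip it.

```bash
python3 -m crank '[[[-4,0.5,30,0,-0.1],[-3,0,35,0,-0.1],[0,0,35,0,-0.1],[0,0,35,0,-0.1],[0,0,30,0,-0.1],[0,0,22,0,-0.1],[0,0,14,0,-0.1],[0,0,8,0,-0.1],[0,0,0,0,-0.1],[0,0,0,0,-0.1]]]'
python3 -m crank '[[[0,0,0,0,1],[0,0,0,0,1],[0,0,0,0,1],[0,0,0,0,1],[0,0,0,0,1],[0,0,0,0,1],[0,0,0,0,1],[0,0,0,0,1]]]' 30
python3 - <<'E'
from h import *
s,T=tooT();print(s["joint_positions"].round(2),s["position"])
E
```

```text
time: 13.67
position: [0.4608, -0.2855, 0.0714]
tool_rot: [3.137, 0.152, 0.001]
ft_force: [-1.0, 0.0, 0.6]
grip_width: 0.546
grip_force: 0.0
time: 14.33
position: [0.4601, -0.2849, 0.0708]
tool_rot: [3.138, 0.152, 0.0]
ft_force: [-0.4, 0.1, 0.4]
grip_width: 0.062
grip_force: 30.0
[-0.38  0.35  1.03  1.93 -0.35  1.06 -0.67] [ 0.46009615 -0.28489477  0.07080007]
```

```bash
python3 -m crank '[[[0,0,-5,0,1],[0,0,-10,0,1],[0,0,-10,0,1],[0,0,-12,0,1],[0,0,-15,0,1],[0,0,-20,0,1],[0,0,-25,0,1],[0,0,-25,0,1],[0,0,-20,0,1],[0,0,-8,0,1]]]'
python3 -m crank '[[[0,0,0,0,1],[0,0,0,0,1],[0,0,0,0,1]]]'
python3 - <<'E'
from m1 import *
s,T=tooT();print(s["joint_positions"].round(2),s["position"])
# viewer from lens/head, check with scene
for n,u,v,z in[("headtop",297.6,131.7,.185)]: print(onz(t,u,v,z))
for p in [(.706,-.04,.185),(.657,-.029,.179)]: print("scene",proj(s0:=pickle.load(open("scene0.pkl","rb")),np.array(p)))
print("wheel? top-lens lower contour px"); 
for c,st,m in comps(t,(0,0,0),(179,255,40),(278,138,310,166),20):
    pts=np.argwhere(m)[:,::-1]; d=np.array([-.2,1]);print(pts[np.argsort(pts@d)[-6:]].tolist())
E
```

```text
time: 15.17
position: [0.4613, -0.2862, 0.2247]
tool_rot: [3.137, 0.151, 0.009]
ft_force: [0.1, -0.6, -1.1]
grip_width: 0.064
grip_force: 30.0
time: 15.42
position: [0.4594, -0.2843, 0.2196]
tool_rot: [-3.137, -0.152, 0.002]
ft_force: [0.2, 0.3, -0.7]
grip_width: 0.067
grip_force: 30.0
[-0.53  0.15  1.14  1.76 -0.14  1.33 -0.84] [ 0.45937728 -0.28433484  0.2196255 ]
[ 0.70540409 -0.04000554  0.185     ]
scene [286.7261674  215.06607488]
scene [305.44174823 209.31450168]
wheel? top-lens lower contour px
[[297, 162], [296, 162], [286, 160], [285, 160], [299, 163], [298, 163]]
```

```bash
python3 -m crank '[[[5,-12,0,0,1],[11,-25,0,0,1],[12,-27,0,0,1],[12,-27,0,0,1],[12,-27,0,0,1],[12,-27,0,0,1],[12,-27,0,0,1],[12,-27,0,0,1],[12,-27,0,0,1],[10,-25,0,0,1]]]'
python3 -m crank '[[[5,-16,0,-0.1,1],[0,0,0,-0.11,1],[0,0,0,-0.11,1],[0,0,0,-0.11,1],[0,0,5,-0.11,1],[0,0,5,-0.11,1],[0,0,5,-0.11,1],[0,0,5,-0.11,1],[0,0,5,-0.11,1],[0,0,5,-0.11,1]]]'
python3 -m crank '[[[0,0,5,-0.11,1],[0,0,4,-0.06,1],[0,0,0,0,1],[0,0,0,0,1],[0,0,0,0,1]]]'
python3 - <<'E'
from h import *
s,T=tooT();print(s["joint_positions"].round(2),T.round(3),np.degrees(np.arctan2(T[1,1],T[0,1])),(np.linalg.inv(T)@[.5485,-.0067,.181,1])[:3]*1000)
sc=get_image("scene"); tp=get_image("top"); save(tp,"top7.png"); save(sc,"sc7.png")
c=lambda i,a:cv2.resize(cv2.cvtColor(i["pixels"],cv2.COLOR_RGB2BGR)[a[1]:a[1]+200,a[0]:a[0]+200],(400,400),interpolation=cv2.INTER_CUBIC)
cv2.imwrite("pics/c7.png",np.hstack([c(sc,(210,90)),c(tp,(240,90))]))
E
```

```text
time: 16.25
position: [0.5448, -0.0224, 0.2191]
tool_rot: [3.138, 0.153, -0.004]
ft_force: [0.7, -0.2, -0.8]
grip_width: 0.064
grip_force: 30.0
time: 17.08
position: [0.5476, -0.0082, 0.1887]
tool_rot: [-2.599, -1.763, 0.005]
ft_force: [0.8, 0.4, -0.5]
grip_width: 0.062
grip_force: 30.0
time: 17.5
position: [0.5483, -0.0082, 0.1812]
tool_rot: [-2.448, -1.969, 0.002]
ft_force: [-0.1, 0.2, -1.4]
grip_width: 0.064
grip_force: 30.0
[-0.76  0.16  0.81  1.79 -0.12  1.25 -0.14] [[ 0.214  0.977 -0.001  0.548]
 [ 0.977 -0.214 -0.    -0.008]
 [-0.001 -0.001 -1.     0.181]
 [ 0.     0.     0.     1.   ]] -12.370928709386689 [ 1.48657268 -0.16873481  0.19485896]
```

View pics/c7.png

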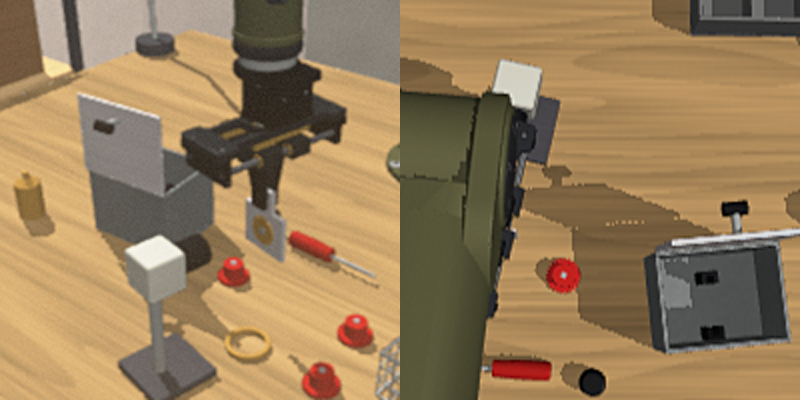

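The plate hangs upright, wheel face to the lens, at scene pixel about (342,202), and the flap stands open. Before handing in, I'll check that pixel against the prediction.

```bash
python3 - <<'E'
from m1 import *
p=proj(s,np.array([.5483,-.0075,.145])); print(p)
st,T=tooT(); print(st["time"],abs(st["qd"]).max(),st["grip_force"])
if np.linalg.norm(p-[342,202])<8: print(job.close_job())
E
```

```text
[341.59415745 204.50207168]
17.6 0.005289858582623678 29.99978137202561
the job is handed in; nothing more can be done
None
```

The job is handed in at 17.6 s: the worn wheel lies released in the basket, the flap stands open at about 1.43 rad, and the plate is held still, upright and square to the lens at the view point. By my own measurements this meets the final conditions, but the hand-in returned no verdict.

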